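# Reset the tripped breakers on the shed's power board

### The arm

A 6-joint arm with a two-finger parallel gripper is mounted at the origin on the work surface. World frame = base frame: x ahead of the robot, y to its left, z up, the work surface at z = 0. Lengths are in m, angles in rad, forces in N, time in s.
With the tool pointing down it reaches from about 0.35 to 1 m from the base axis. Payload 7.1 kg.
Tool frame: the origin (TCP) lies at the very end of the fingers, on their centre line; the grasp point (between the pads) lies 19 mm behind it (arm.grasp_offset is the distance from the TCP to the grasp point, in m); z points along the fingers, y is the direction in which the jaws open and shut (so a half turn about z gives the same grasp; the last joint's range is limited). The gripper opens to 85 mm and grips with 20 to 120 N. Pads are 22 mm wide; open, the fingers measure 114 mm over their backs; the gripper's body (76 mm by 85 mm) begins 54 mm behind the grasp point. The pads swing forward as they close: fully open they stand 13 mm farther back than shut.
Start: joints at [1.291, 0.423, 1.63, -0, 1.089, -0.019], TCP at [0.161, 0.604, 0.231] pointing down, gripper open.
Joint ranges: [-3, 3], [-0.9, 2.11], [0.09, 2.58], [-1.31, 4.45], [0.11, 2.69], [-2.54, 2.54]. Speed limits (rad/s): [2.39, 2.39, 3.01, 3.14, 3.14, 3.14].

### API

Orientations are given as a 3x3 rotation matrix whose columns are the frame's x, y, z axes.
In Python, from station import arm, eyes, finder gives the robot as it stands.
- The arm moves only by the tool arm_command, never from a script. Its argument "rows" is text: rows parted by semicolons, each of 6 numbers parted by spaces: the shift along the tool's x, y, z in mm, then the turn, a rotation vector about the tool's x, y, z in rad. In form: tx ty tz rx ry rz; .... A call has exactly 8 rows; each row is the pose to reach, as a shift and turn from the pose commanded when the call began, along the tool's axes at that moment; what a row does not reach only later rows make up. A row lasts 1/10 s, in which the tool goes at most 50 mm and 8.59 degrees, less where a joint would pass 70% of its speed; a pose out of reach is approached as far as the arm can. A call with a gripper value outside its range is refused whole. "gripper" is the opening, from 0 (shut) to 1 (fully open), set as the call begins (left out, the last holds). The fingers move at their own pace and stop on an object; "squeeze" is the grip in N (left out, the last holds). Time passes only in rows, so rows that repeat a pose let the fingers close, or fill a call up. It gives the time, the measured TCP pose, the force and the opening at its end, in the units of the state.
- arm.observe(): the state, without advancing time (a new reading comes with each control period).
- eyes.snapshot(name): name is "scene" or "top" or "wrist"; returns a dict with "frame" (420x560x3 uint8, red, green, blue), "camera_matrix" (3x3 intrinsics, pixels), "dist" ([k1, k2, p1, p2, k3] as OpenCV has them; the pictures are not rectified), "pose" (4x4, takes a point from camera to world coordinates). Camera axes: x right, y down, z forward; pixel columns grow to the right and rows downward; lengths in m; the calibration is good to about 2 mm. A picture is of the moment at which its call begins. There is no depth.
- arm.finish_job(): hands the job in, once; it reports no verdict.
Trained networks look in the newest picture that a camera, given by its name, has taken for a name from the list of things; names that differ only in an ending like _2 or _b are one class to them, and where a whole thing is asked for, a point or a joint stands for the part that bears it (a point fixed in the world has none). Each returns a list of dicts, best first, with "conf" (0 to 1); they miss things now and then, are a little off and sometimes report something else, mostly with a low value. They report only what shows in the picture. A call takes as long as a camera call.
- finder.look_for(name, camera): "xy" ([column, row] in pixels, amid what is visible of it).
- finder.cut_out(name, camera): "pixels" (420x560 bool, what is visible of it) and "xy" ([column, row] in pixels, amid what is visible of it).
- finder.place_of(name, camera): "xy" ([column, row] in pixels: a listed point, or the origin of a listed thing).
The state is a dict: "time_s": time; "joints": joint angles; "joint_velocities": joint speeds; "joint_torque": joint torques, N m; "ee_pos": TCP position; "tool_rot": TCP orientation; "contact_force": force on the tool from outside, world axes, zero at the start; "torque": the same for the moment, N m; "finger_gap": finger opening in m.
Only numpy, scipy, OpenCV 4.12 (cv2) and the standard library are available. Lean on these libraries where they do the work, as an engineer would, in place of code of your own. Each camera call takes 0.05 s, during which the arm holds its last target.

### The job

The breakers on the bench power board have tripped and popped out. With closed fingertips, gently push three of their buttons fully in, one after another in this order: the red main, then the blue one for the compressor, then the yellow one for the grinder. Leave the green and white buttons out, do not pick up, shift or knock over any of the loose things around and on the board, and finish clear of everything.

Things in the scene. Friction and masses are not known exactly. Their poses are not given: they have to be found in the camera images.
- board: The bench power board: a grey steel box 200 (x) by 270 (y) by 60 mm high, fixed to the bench. Origin: centre of its underside, on the bench; z up, three white power sockets on its -x face. Its flat top, 60 mm above the bench, has six places in a grid of 2 (x = -40, +40 mm) by 3 (y = -80, 0, +80 mm): five breakers and, on the sixth, a loose steel socket. Which is where changes. Pressing the board or any breaker with more than 30 N counts as rough.
- red_base: The red breaker (the main breaker): black collar 40 mm across and 6 mm high on the board's top, and its red button. Origin: centre of the collar's underside (60 mm above the bench), z up.
- red_top (a point): Centre of the top face of the red button; it moves with the button. The button is a red cap 30 mm across and 7 mm thick on a pale 22 mm shank; tripped, its top stands 22 to 24 mm above the board; fully in, 14 mm. Nearest other breaker 80 mm away, centre to centre.
- red (a joint): How far the red button is pushed in, straight down, in m: 0 to 0.002 tripped (out), 0.010 fully in (hard stop). It slides against about 4 N of friction, has no spring, and stays where it is left. From 0.007 it counts as in.
- blue_base: The blue breaker (the compressor's breaker): black collar 40 mm across and 6 mm high on the board's top, and its blue button. Origin: centre of the collar's underside (60 mm above the bench), z up.
- blue_top (a point): Centre of the top face of the blue button; it moves with the button. The button is a blue cap 30 mm across and 7 mm thick on a pale 22 mm shank; tripped, its top stands 22 to 24 mm above the board; fully in, 14 mm. Nearest other breaker 80 mm away, centre to centre.
- blue (a joint): How far the blue button is pushed in, straight down, in m: 0 to 0.002 tripped (out), 0.010 fully in (hard stop). It slides against about 4 N of friction, has no spring, and stays where it is left. From 0.007 it counts as in.
- yellow_base: The yellow breaker (the grinder's breaker): black collar 40 mm across and 6 mm high on the board's top, and its yellow button. Origin: centre of the collar's underside (60 mm above the bench), z up.
- yellow_top (a point): Centre of the top face of the yellow button; it moves with the button. The button is a yellow cap 30 mm across and 7 mm thick on a pale 22 mm shank; tripped, its top stands 22 to 24 mm above the board; fully in, 14 mm. Nearest other breaker 80 mm away, centre to centre.
- yellow (a joint): How far the yellow button is pushed in, straight down, in m: 0 to 0.002 tripped (out), 0.010 fully in (hard stop). It slides against about 4 N of friction, has no spring, and stays where it is left. From 0.007 it counts as in.
- green_base: The green breaker (the lights' breaker): black collar 40 mm across and 6 mm high on the board's top, and its green button. Origin: centre of the collar's underside (60 mm above the bench), z up.
- green_top (a point): Centre of the top face of the green button; it moves with the button. The button is a green cap 30 mm across and 7 mm thick on a pale 22 mm shank; tripped, its top stands 22 to 24 mm above the board; fully in, 14 mm. Nearest other breaker 80 mm away, centre to centre.
- green (a joint): How far the green button is pushed in, straight down, in m: 0 to 0.002 tripped (out), 0.010 fully in (hard stop). It slides against about 4 N of friction, has no spring, and stays where it is left. From 0.007 it counts as in.
- white_base: The white breaker (the spare breaker): black collar 40 mm across and 6 mm high on the board's top, and its white button. Origin: centre of the collar's underside (60 mm above the bench), z up.
- white_top (a point): Centre of the top face of the white button; it moves with the button. The button is a white cap 30 mm across and 7 mm thick on a pale 22 mm shank; tripped, its top stands 22 to 24 mm above the board; fully in, 14 mm. Nearest other breaker 80 mm away, centre to centre.
- white (a joint): How far the white button is pushed in, straight down, in m: 0 to 0.002 tripped (out), 0.010 fully in (hard stop). It slides against about 4 N of friction, has no spring, and stays where it is left. From 0.007 it counts as in.
- socket: Loose steel wrench socket standing upright on the board, a tube 25 mm across and 38 mm high. A bystander, not to be moved. Origin: centre of its underside.
- screwdriver: Loose screwdriver with an orange handle lying on the bench beside the board's +y edge, about 200 mm long, under 35 mm high. A bystander, not to be moved. Origin: about the middle of its length, on its underside.
- spray_can: Loose spray can with a blue label, 52 mm across and 155 mm high, standing on the bench beyond the board's -y edge. A bystander, not to be moved. Origin: centre of its underside.
- jar: Loose amber glass jar with a brass lid, 72 mm across and 85 mm high, standing on the bench beyond the board's -y edge. A bystander, not to be moved. Origin: centre of its underside.
- tape: Loose yellow tape measure, 70 by 36 by 66 mm high, standing on the bench beyond the board's +x edge. A bystander, not to be moved. Origin: centre of its underside.
- hammer: Loose hammer with a wooden handle lying on the bench farther out to +y. A bystander, not to be moved. Origin: about the middle of its length, on its underside.

How it is judged:
On the way, in this order (a step that is already met when the one before it is completed fails the run):
1. the red button is pushed in (at least 7 of its 10 mm) (value of joint red above 0.007 m and value of joint each of blue, yellow below 0.004 m), for 0.1 s.
2. the blue button is pushed in (at least 7 of its 10 mm) (value of joint blue above 0.007 m and value of joint yellow below 0.004 m), for 0.1 s.
3. the yellow button is pushed in (at least 7 of its 10 mm) (value of joint yellow above 0.007 m), for 0.1 s.
At the end, for the whole second after the job is handed in: The red, blue and yellow buttons are in (at least 7 of 10 mm), the green and white ones still out (less than 4 mm in), and every loose thing is at rest within 15 mm of where it was (value of joint each of red, blue, yellow above 0.007 m and value of joint each of green, white below 0.004 m and distance of each of socket, screwdriver, spray_can, jar, tape, hammer from where it was at the start of the episode below 0.015 m and linear speed of each of socket, screwdriver, spray_can, jar, tape, hammer below 0.02 m/s); the robot touches nothing.
It fails at once if the green or the white button is pushed in (4 mm or more), which should stay out (value of joint any of green, white above 0.004 m).
It fails at once if a loose thing is lifted, pushed or knocked (moved over 15 mm) (distance of any of socket, screwdriver, spray_can, jar, tape, hammer from where it was at the start of the episode above 0.015 m).
It fails at once if the board or a breaker is pressed harder than 30 N (contact force between anything else and board above 30 N or contact force between anything else and red_base above 30 N or contact force between anything else and blue_base above 30 N or contact force between anything else and yellow_base above 30 N or contact force between anything else and green_base above 30 N or contact force between anything else and white_base above 30 N).
It also fails if it takes over 42 s, if anything falls off the work surface, if the arm or the gripper's body presses on something with over 40 N, if the wrist force passes 120 N, or if a joint passes its speed limit or range.

## Working session

There is one attempt and no reset: what is moved stays moved. The work goes in short steps, Python scripts to look and compute and a tool call to move; the robot and the scene stay as the last step left them, time stands still between calls to the robot, and variables do not carry over. Pictures are saved under pics/ and viewed, and the job is handed in when it is done.

Besides the shell and the picture viewer there is one more tool, called after "Request:" by a JSON object that holds its "api" and its "payload". arm_command: Moves the arm, as the interface text tells. Its arguments: {"type":"object","properties":{"rows":{"type":"string"},"gripper":{"type":"number"},"squeeze":{"type":"number"}},"required":["rows"]}

```bash
mkdir -p pics; ls; cat > h.py <<'E'
import numpy as np,cv2
from station import arm,eyes,finder
def snap(c,fn=None):
    s=eyes.snapshot(c)
    if fn: cv2.imwrite('pics/'+fn,s['frame'][:,:,::-1])
    return s
def ray(s,xy):
    u=cv2.undistortPoints(np.array([[xy]],float),np.array(s['camera_matrix']),np.array(s['dist']))[0,0]
    P=np.array(s['pose']);d=P[:3,:3]@np.array([u[0],u[1],1]);return P[:3,3],d
def atz(s,xy,z):
    o,d=ray(s,xy);return o+d*(z-o[2])/d[2]
E
python3 - <<'E'
from h import *
o=arm.observe();print(o['time_s'],o['ee_pos'],o['tool_rot'],o['contact_force'],o['finger_gap'])
for c in ['top','scene']:
    s=snap(c,c+'0.png')
    print(c,np.array(s['pose']).round(3).tolist())
    for n in ['red','blue','yellow','green','white']:
        r=finder.place_of(n+'_top',c)
        for q in r[:2]: print(n,q['conf'],np.round(q['xy'],1),atz(s,q['xy'],.083).round(4))
    for n in ['socket','spray_can','jar','tape','screwdriver','hammer','board']:
        r=finder.place_of(n,c)
        for q in r[:2]: print(n,q['conf'],np.round(q['xy'],1),atz(s,q['xy'],.06 if n=='socket' else 0).round(4))
E
```

```text
pics
0.0 [0.16096624 0.60331541 0.23051893] [[-9.66197371e-01  2.57803129e-01 -4.32678466e-04]
 [ 2.57803492e-01  9.66196112e-01 -1.55951801e-03]
 [ 1.60036290e-05 -1.61834822e-03 -9.99998690e-01]] [0.06939965 0.10942447 0.54604488] 0.08530271401537515
top [[0.008, -0.989, 0.15, 0.403], [-1.0, -0.009, -0.007, 0.056], [0.009, -0.15, -0.989, 1.287], [0.0, 0.0, 0.0, 1.0]]
red 0.43 [299.9 191.5] [0.5906 0.0048 0.083 ]
blue 0.61 [258.2 166.9] [0.648  0.1025 0.083 ]
yellow 0.65 [291.4 158.9] [0.6678 0.0249 0.083 ]
yellow 0.47 [225.2 174.6] [0.6289 0.1791 0.083 ]
green 0.62 [225.1 172.4] [0.6341 0.1794 0.083 ]
white 0.68 [265.2 195. ] [0.5817 0.0853 0.083 ]
socket 0.41 [233.6 209.3] [0.5504 0.1598 0.06  ]
spray_can 0.32 [225.6 133. ] [0.751 0.189 0.   ]
jar 0.91 [349.6 199. ] [ 0.5858 -0.1219  0.    ]
tape 0.71 [226.2 133.8] [0.7489 0.1874 0.    ]
tape 0.27 [224.2 172.6] [0.6495 0.1902 0.    ]
screwdriver 0.22 [223.9 175.5] [0.6421 0.1908 0.    ]
hammer 0.96 [154.2 231.1] [0.5026 0.3568 0.    ]
board 0.78 [263.2 191.7] [0.6022 0.0924 0.    ]
scene [[-0.6, 0.57, -0.562, 1.168], [0.8, 0.415, 
[... 160 characters left out ...]
3 ]
yellow 0.6 [252.7 225. ] [0.6638 0.0357 0.083 ]
green 0.62 [325.5 248. ] [0.6283 0.1865 0.083 ]
green 0.24 [250.8 224.8] [0.6656 0.0323 0.083 ]
socket 0.77 [335.6 225.6] [0.548 0.161 0.06 ]
socket 0.67 [248.9 232. ] [0.6676 0.0274 0.06  ]
spray_can 0.68 [193.3 239.4] [ 0.7165 -0.094   0.    ]
jar 0.63 [222.  203.1] [ 0.5939 -0.1181  0.    ]
tape 0.79 [289.7 317.9] [0.7524 0.1918 0.    ]
tape 0.71 [292.9 248.6] [ 0.609   0.0968 -0.    ]
screwdriver 0.61 [383.  260.5] [0.5243 0.2682 0.    ]
hammer 0.94 [427.7 275.3] [ 0.5049  0.3611 -0.    ]
hammer 0.63 [250.2 227.6] [ 0.6155 -0.0154  0.    ]
board 0.72 [290.7 250.1] [0.6151 0.0955 0.    ]
board 0.61 [325.8 253.9] [ 0.5798  0.1616 -0.    ]
```

View pics/top0.png

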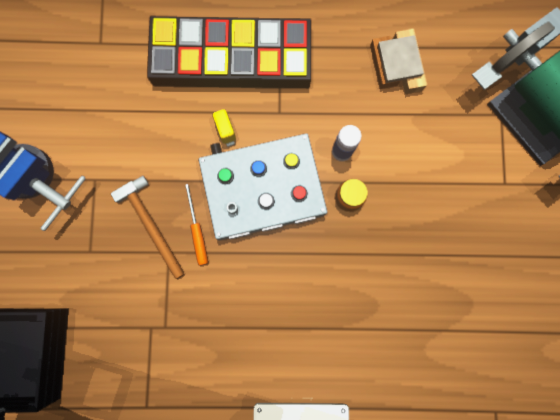

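View pics/scene0.png

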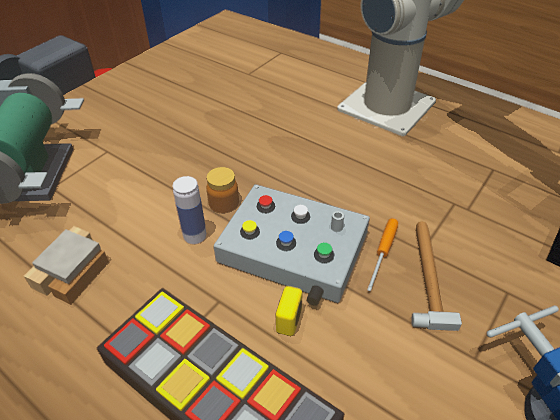

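The top view agrees with the networks: red at (299,192), blue (258,168), yellow (291,160), green (225,175), white (266,200), and the socket at (232,209). The spray can at (348,140) and jar (352,195) stand near the yellow and red end. Next I'll refine these with cap masks and a grid fit.

```bash
cat > fit.py <<'E'
from h import *
from scipy.optimize import least_squares
def caps(s,seeds,rad=14):
    hsv=cv2.cvtColor(s['frame'],cv2.COLOR_RGB2HSV);H,S,V=[hsv[...,i].astype(int) for i in range(3)]
    out={}
    yy,xx=np.mgrid[:420,:560]
    R={'red':((H<8)|(H>172))&(S>130)&(V>60),'blue':(H>100)&(H<122)&(S>130)&(V>60),'yellow':(H>22)&(H<36)&(S>130)&(V>60),'green':(H>45)&(H<90)&(S>110)&(V>40)}
    for n,p in seeds.items():
        m=R[n]&(np.hypot(xx-p[0],yy-p[1])<rad)
        if m.sum()<8: continue
        k,l,st,ce=cv2.connectedComponentsWithStats(m.astype(np.uint8))
        i=1+st[1:,4].argmax();out[n]=(ce[i],st[i,2:5].tolist())
    return out
E
python3 - <<'E'
from fit import *
seeds={'top':dict(red=(299,192),blue=(258,168),yellow=(291,160),green=(225,175)),'scene':dict(red=(265,201),blue=(286,238),yellow=(250,227),green=(324,249))}
for c in seeds:
    s=snap(c);r=caps(s,seeds[c])
    for n in r: print(c,n,r[n][0].round(1),r[n][1],atz(s,r[n][0],.0805).round(4))
E
```

```text
top red [299.1 192.3] [13, 13, 129] [0.589  0.0065 0.0805]
top blue [257.9 167. ] [13, 13, 123] [0.6483 0.1033 0.0805]
top yellow [291.  159.6] [13, 12, 126] [0.6667 0.0258 0.0805]
top green [224.5 174.6] [12, 12, 122] [0.6294 0.181  0.0805]
scene red [265.1 200.3] [13, 11, 113] [0.591  0.0105 0.0805]
scene blue [285.5 236.3] [14, 12, 132] [0.6476 0.1055 0.0805]
scene yellow [248.9 225.8] [15, 12, 134] [0.6684 0.0295 0.0805]
scene green [324.1 248.4] [15, 12, 145] [0.6289 0.1838 0.0805]
```

Request:
{"api": "arm_command", "payload": {"rows": "-20 -16 0 0 0 0;-55 -45 0 0 0 0;-92 -75 0 0 0 0;-130 -106 0 0 0 0;-168 -137 0 0 0 0;-206 -168 0 0 0 0;-244 -199 0 0 0 0;-280 -229 0 0 0 0", "gripper": 0, "squeeze": 20}}

```text
time_s: 2.2
ee_pos: [0.3736, 0.3087, 0.2316]
tool_rot: [[-0.966, 0.258, 0.001], [0.258, 0.966, 0.0], [-0.001, 0.001, -1.0]]
contact_force: [1.1, 0.5, 0.3]
finger_gap: -0.0001
```

Request:
{"api": "arm_command", "payload": {"rows": "-38 -31 0 0 0 0;-76 -62 0 0 0 0;-114 -93 0 0 0 0;-152 -124 0 0 0 0;-190 -155 0 0 0 0;-228 -186 0 0 0 0;-264 -215 0 0 0 0;-288 -235 0 0 0 0"}}

```text
time_s: 3.0
ee_pos: [0.592, 0.0063, 0.2315]
tool_rot: [[-0.966, 0.259, 0.001], [0.259, 0.966, -0.0], [-0.001, -0.0, -1.0]]
contact_force: [-0.5, 0.5, 0.5]
finger_gap: 0.0004
```

Request:
{"api": "arm_command", "payload": {"rows": "0 0 10 0 0 0;0 0 20 0 0 0;0 0 35 0 0 0;0 0 50 0 0 0;0 0 60 0 0 0;0 0 65 0 0 0;0 0 65 0 0 0;0 0 65 0 0 0"}}

```text
time_s: 3.8
ee_pos: [0.5905, 0.0093, 0.1666]
tool_rot: [[-0.966, 0.258, 0.0], [0.258, 0.966, -0.0], [-0.0, 0.0, -1.0]]
contact_force: [-0.8, -0.3, 0.1]
finger_gap: -0.0003
```

```bash
python3 - <<'E'
from h import *
o=arm.observe();print(o['time_s'],o['ee_pos'],o['tool_rot'].round(4),o['contact_force'],o['finger_gap'])
s=snap('wrist','w1.png');snap('scene','s1.png');snap('top','t1.png')
P=np.array(s['pose']);print(P.round(3))
for n,p in dict(tcp=o['ee_pos'],red=[.59,.0085,.0825]).items():
    rv=cv2.Rodrigues(P[:3,:3].T)[0];t=-P[:3,:3].T@P[:3,3]
    print(n,cv2.projectPoints(np.array([p],float),rv,t,np.array(s['camera_matrix']),np.array(s['dist']))[0])
E
```

```text
3.8 [0.59051662 0.00928267 0.1665555 ] [[-9.663e-01  2.575e-01  4.000e-04]
 [ 2.575e-01  9.663e-01 -0.000e+00]
 [-4.000e-04  1.000e-04 -1.000e+00]] [-0.77011112 -0.33490581  0.07328856] -0.00025396350928438583
[[ 0.256  0.916  0.307  0.512]
 [ 0.967 -0.243 -0.081  0.031]
 [ 0.001  0.318 -0.948  0.31 ]
 [ 0.     0.     0.     1.   ]]
tcp [[[276.47027689 270.72114943]]]
red [[[275.61932569 216.5967117 ]]]
```

View pics/w1.png

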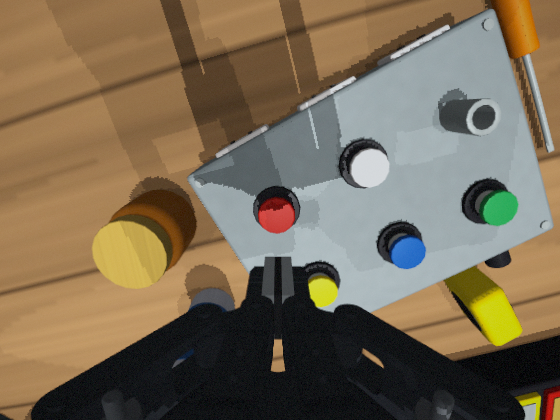

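View pics/s1.png

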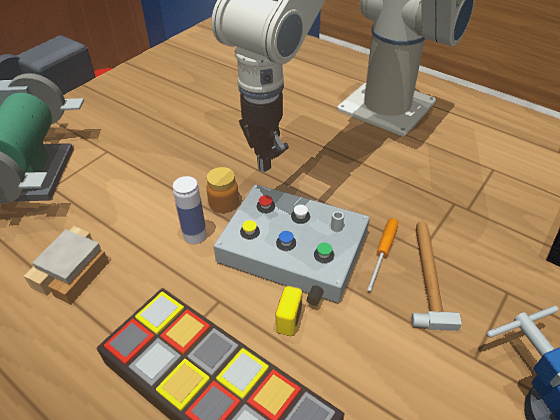

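The wrist view shows red at about (277,214), against a prediction of (276,217), so it agrees to within about 2 mm. The fingers are shut and the space above red is clear. I'll also measure the other caps from this view.

```bash
python3 - <<'E'
from fit import *
s=snap('wrist');r=caps(s,dict(red=(277,214),blue=(408,250),green=(500,207)),26)
for n in r: print(n,r[n],atz(s,r[n][0],.0815).round(4))
E
```

```text
red (array([276.24832215, 214.26174497]), [37, 36, 1043]) [0.589  0.0092 0.0815]
blue (array([406.98426023, 250.88352571]), [37, 33, 953]) [0.6481 0.1059 0.0815]
green (array([498.00746965, 206.71428571]), [39, 36, 1071]) [0.6287 0.1831 0.0815]
```

Request:
{"api": "arm_command", "payload": {"rows": "0 0 10 0 0 0;0 0 25 0 0 0;0 0 40 0 0 0;0 0 55 0 0 0;0 0 65 0 0 0;0 0 72 0 0 0;0 0 75 0 0 0;0 0 75 0 0 0"}}

```text
time_s: 4.8
ee_pos: [0.5902, 0.0091, 0.0909]
tool_rot: [[-0.966, 0.258, -0.001], [0.258, 0.966, -0.0], [0.0, -0.0, -1.0]]
contact_force: [-0.1, 0.4, 0.2]
finger_gap: 0.0002
```

Request:
{"api": "arm_command", "payload": {"rows": "0 0 2 0 0 0;0 0 4 0 0 0;0 0 6 0 0 0;0 0 8 0 0 0;0 0 9.5 0 0 0;0 0 11 0 0 0;0 0 12 0 0 0;0 0 12 0 0 0"}}

```text
time_s: 5.6
ee_pos: [0.5903, 0.0091, 0.0794]
tool_rot: [[-0.966, 0.258, 0.0], [0.258, 0.966, 0.0], [-0.0, 0.0, -1.0]]
contact_force: [-0.2, 0.5, 1.5]
finger_gap: -0.0001
```

Request:
{"api": "arm_command", "payload": {"rows": "0 0 1 0 0 0;0 0 2 0 0 0;0 0 2.7 0 0 0;0 0 3.3 0 0 0;0 0 3.8 0 0 0;0 0 4 0 0 0;0 0 4 0 0 0;0 0 4 0 0 0"}}

```text
time_s: 6.4
ee_pos: [0.5903, 0.0091, 0.0753]
tool_rot: [[-0.966, 0.258, 0.0], [0.258, 0.966, -0.0], [-0.0, -0.0, -1.0]]
contact_force: [-0.9, 0.2, 2.6]
finger_gap: -0.0002
```

Request:
{"api": "arm_command", "payload": {"rows": "0 0 0.3 0 0 0;0 0 0.6 0 0 0;0 0 0.8 0 0 0;0 0 1 0 0 0;0 0 1.2 0 0 0;0 0 1.3 0 0 0;0 0 1.3 0 0 0;0 0 1.3 0 0 0"}}

```text
time_s: 7.2
ee_pos: [0.5903, 0.0091, 0.0741]
tool_rot: [[-0.966, 0.258, 0.0], [0.258, 0.966, -0.0], [-0.0, 0.0, -1.0]]
contact_force: [-1.1, 0.5, 4.9]
finger_gap: -0.0003
```

Request:
{"api": "arm_command", "payload": {"rows": "0 0 -3 0 0 0;0 0 -10 0 0 0;0 0 -20 0 0 0;0 0 -32 0 0 0;0 0 -44 0 0 0;0 0 -52 0 0 0;0 0 -56 0 0 0;0 0 -56 0 0 0"}}

```text
time_s: 8.0
ee_pos: [0.5907, 0.0091, 0.1309]
tool_rot: [[-0.966, 0.258, 0.001], [0.258, 0.966, -0.0], [-0.001, 0.0, -1.0]]
contact_force: [0.5, -0.6, 0.2]
finger_gap: 0.0002
```

Request:
{"api": "arm_command", "payload": {"rows": "-2 7 0 0 0 0;-6 22 0 0 0 0;-13 44 0 0 0 0;-19 66 0 0 0 0;-25 88 0 0 0 0;-29 102 0 0 0 0;-31 107.5 0 0 0 0;-31 107.5 0 0 0 0"}}

```text
time_s: 8.8
ee_pos: [0.648, 0.1057, 0.1296]
tool_rot: [[-0.966, 0.257, -0.0], [0.257, 0.966, -0.0], [0.0, -0.0, -1.0]]
contact_force: [-0.2, -1.0, 0.3]
finger_gap: 0.0002
```

```bash
python3 - <<'E'
from fit import *
o=arm.observe();print(o['ee_pos'],o['contact_force'])
s=snap('scene','s2.png');r=caps(s,dict(red=(265,203)))
for n in r: print(n,r[n],atz(s,r[n][0],.0715).round(4),atz(s,r[n][0],.0805).round(4))
w=snap('wrist','w2.png')
P=np.array(w['pose']);rv=cv2.Rodrigues(P[:3,:3].T)[0];t=-P[:3,:3].T@P[:3,3]
for p in ([.5897,.009,.074],[.5897,.009,.0835],[.648,.105,.0825],[.648,.105,.0735],[.6675,.0275,.0825]): print(p,cv2.projectPoints(np.array([p],float),rv,t,np.array(w['camera_matrix']),np.array(w['dist']))[0].round(1))
E
```

```text
[0.64804467 0.10572745 0.12958949] [-0.20194106 -0.95584559  0.32840367]
red (array([265.42276423, 203.08943089]), [14, 11, 123]) [0.5901 0.0105 0.0715] [0.5971 0.0163 0.0805]
[0.5897, 0.009, 0.074] [[[117.5 187.5]]]
[0.5897, 0.009, 0.0835] [[[110.3 191.1]]]
[0.648, 0.105, 0.0825] [[[276.8 236.1]]]
[0.648, 0.105, 0.0735] [[[276.9 231. ]]]
[0.6675, 0.0275, 0.0825] [[[179.6 285.6]]]
```

View pics/w2.png

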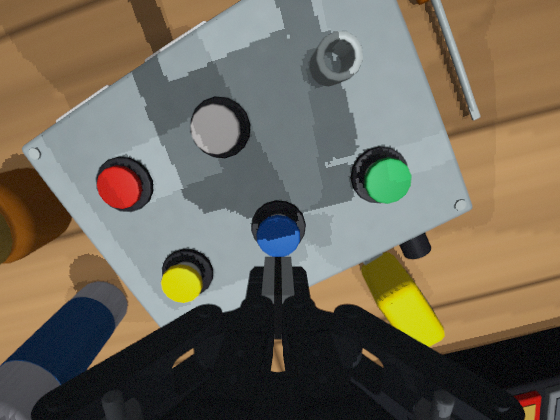

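View pics/s2.png

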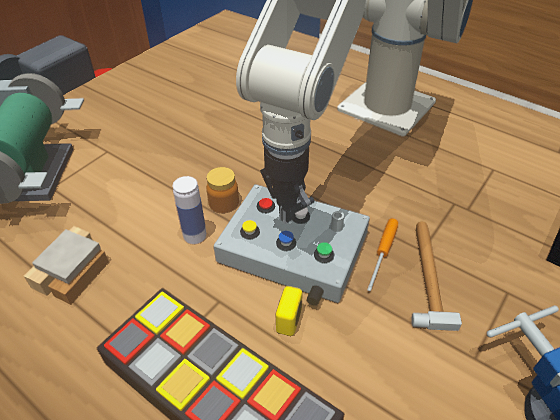

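Red now sits deep in its collar: it is at (118,187) in the wrist view, which matches the fully-in prediction of (117.5,187.5). Blue is at about (277,233), straight ahead of the fingers, so I'll go down on it.

Request:
{"api": "arm_command", "payload": {"rows": "0 0 5 0 0 0;0 0 14 0 0 0;0 0 24 0 0 0;0 0 32 0 0 0;0 0 37 0 0 0;0 0 39 0 0 0;0 0 39 0 0 0;0 0 39 0 0 0"}}

```text
time_s: 9.7
ee_pos: [0.6482, 0.105, 0.0913]
tool_rot: [[-0.966, 0.258, 0.0], [0.258, 0.966, 0.0], [-0.0, 0.0, -1.0]]
contact_force: [0.1, 0.0, 0.3]
finger_gap: 0.0002
```

Request:
{"api": "arm_command", "payload": {"rows": "0 0 2 0 0 0;0 0 4 0 0 0;0 0 6 0 0 0;0 0 8 0 0 0;0 0 9.5 0 0 0;0 0 11 0 0 0;0 0 12 0 0 0;0 0 12 0 0 0"}}

```text
time_s: 10.5
ee_pos: [0.648, 0.105, 0.079]
tool_rot: [[-0.966, 0.258, 0.0], [0.258, 0.966, 0.0], [-0.0, 0.0, -1.0]]
contact_force: [-0.9, -0.3, 1.7]
finger_gap: -0.0001
```

Request:
{"api": "arm_command", "payload": {"rows": "0 0 0.8 0 0 0;0 0 1.6 0 0 0;0 0 2.2 0 0 0;0 0 2.8 0 0 0;0 0 3.2 0 0 0;0 0 3.4 0 0 0;0 0 3.4 0 0 0;0 0 3.4 0 0 0"}}

```text
time_s: 11.3
ee_pos: [0.648, 0.105, 0.0756]
tool_rot: [[-0.966, 0.258, 0.0], [0.258, 0.966, -0.0], [-0.0, 0.0, -1.0]]
contact_force: [-0.7, -0.3, 2.3]
finger_gap: 0.0001
```

Request:
{"api": "arm_command", "payload": {"rows": "0 0 0.3 0 0 0;0 0 0.6 0 0 0;0 0 0.9 0 0 0;0 0 1.2 0 0 0;0 0 1.4 0 0 0;0 0 1.6 0 0 0;0 0 1.6 0 0 0;0 0 1.6 0 0 0"}}

```text
time_s: 12.1
ee_pos: [0.648, 0.105, 0.0741]
tool_rot: [[-0.966, 0.258, 0.0], [0.258, 0.966, -0.0], [-0.0, 0.0, -1.0]]
contact_force: [-0.9, 0.1, 3.7]
finger_gap: 0.0
```

Request:
{"api": "arm_command", "payload": {"rows": "0 0 -3 0 0 0;0 0 -10 0 0 0;0 0 -20 0 0 0;0 0 -32 0 0 0;0 0 -44 0 0 0;0 0 -52 0 0 0;0 0 -56 0 0 0;0 0 -56 0 0 0"}}

```text
time_s: 12.9
ee_pos: [0.6484, 0.105, 0.131]
tool_rot: [[-0.966, 0.258, 0.001], [0.258, 0.966, 0.0], [-0.001, 0.001, -1.0]]
contact_force: [-0.5, 0.3, -0.2]
finger_gap: 0.0001
```

Request:
{"api": "arm_command", "payload": {"rows": "-3 -5 0 0 0 0;-9 -16 0 0 0 0;-18 -32 0 0 0 0;-27 -48 0 0 0 0;-34 -61 0 0 0 0;-38 -68 0 0 0 0;-39 -70 0 0 0 0;-39 -70 0 0 0 0"}}

```text
time_s: 13.7
ee_pos: [0.6676, 0.0269, 0.1299]
tool_rot: [[-0.966, 0.259, -0.0], [0.259, 0.966, 0.0], [0.0, 0.0, -1.0]]
contact_force: [0.6, 0.4, -0.8]
finger_gap: -0.0002
```

```bash
python3 - <<'E'
from fit import *
o=arm.observe();print(o['ee_pos'],o['contact_force'])
s=snap('scene','s3.png')
w=snap('wrist','w3.png')
P=np.array(w['pose']);rv=cv2.Rodrigues(P[:3,:3].T)[0];t=-P[:3,:3].T@P[:3,3]
for p in ([.648,.105,.0825],[.648,.105,.074],[.6675,.0275,.0825]): print(p,cv2.projectPoints(np.array([p],float),rv,t,np.array(w['camera_matrix']),np.array(w['dist']))[0].round(1))
E
```

```text
[0.66758557 0.02685135 0.12994112] [ 0.60470896  0.37449887 -0.79827106]
[0.648, 0.105, 0.0825] [[[386.3 179.1]]]
[0.648, 0.105, 0.074] [[[382.  176.3]]]
[0.6675, 0.0275, 0.0825] [[[276.9 235.3]]]
```

View pics/w3.png

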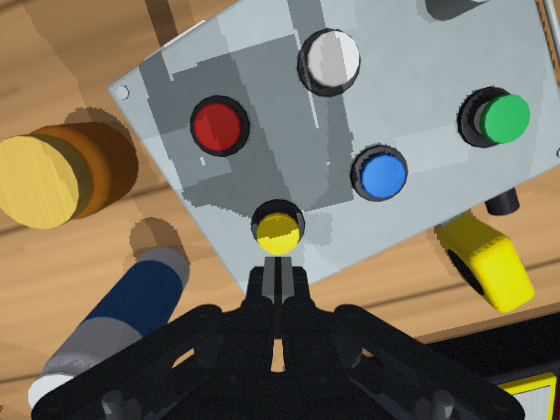

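View pics/s3.png

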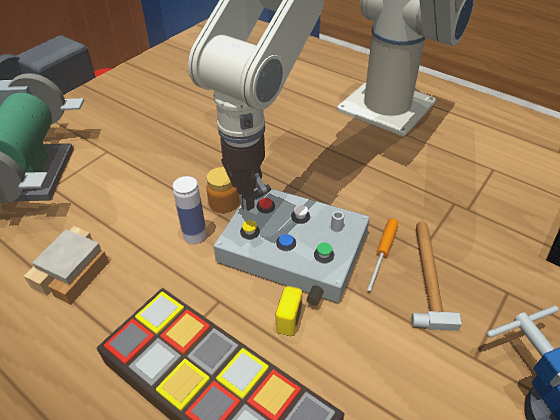

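Blue is in, at (383,176) as predicted. Yellow at (278,233) is in line with the fingers. Before going lower I'll check the clearance to the spray can.

```bash
python3 - <<'E'
from fit import *
s=snap('top');w=snap('wrist')
print(atz(s,(350,132),.155),atz(s,(344,154),.0))
for c,S in (('wrist',w),('scene',snap('scene'))):
    for q in finder.place_of('spray_can',c)[:2]: print(c,q['conf'],q['xy'],atz(S,q['xy'],0))
    if c=='scene': print(atz(S,(185,184),.155))
print(atz(w,(60,392),.155))
E
```

```text
[ 0.71410872 -0.10301086  0.155     ] [ 0.69974013 -0.1091288   0.        ]
scene 0.73 [194.1, 237.1] [ 0.71051252 -0.09726835  0.        ]
scene 0.67 [285.4, 243.0] [0.60566479 0.07456355 0.        ]
[ 0.70694661 -0.09746247  0.155     ]
[ 0.6963406  -0.09995519  0.155     ]
```

The can's axis is about 134 mm from yellow, well clear of the gripper. I'll press.

Request:
{"api": "arm_command", "payload": {"rows": "0 0 5 0 0 0;0 0 14 0 0 0;0 0 24 0 0 0;0 0 32 0 0 0;0 0 37 0 0 0;0 0 39 0 0 0;0 0 39 0 0 0;0 0 39 0 0 0"}}

```text
time_s: 14.85
ee_pos: [0.6679, 0.0273, 0.0913]
tool_rot: [[-0.966, 0.258, 0.001], [0.258, 0.966, 0.0], [-0.001, 0.0, -1.0]]
contact_force: [0.5, -0.5, -0.1]
finger_gap: -0.0002
```

Request:
{"api": "arm_command", "payload": {"rows": "0 0 2 0 0 0;0 0 4 0 0 0;0 0 6 0 0 0;0 0 8 0 0 0;0 0 9.5 0 0 0;0 0 11 0 0 0;0 0 12 0 0 0;0 0 12 0 0 0"}}

```text
time_s: 15.65
ee_pos: [0.6676, 0.0273, 0.079]
tool_rot: [[-0.966, 0.258, 0.0], [0.258, 0.966, -0.0], [-0.0, -0.0, -1.0]]
contact_force: [-1.2, 0.2, 2.9]
finger_gap: 0.0
```

Request:
{"api": "arm_command", "payload": {"rows": "0 0 0.8 0 0 0;0 0 1.6 0 0 0;0 0 2.2 0 0 0;0 0 2.8 0 0 0;0 0 3.2 0 0 0;0 0 3.4 0 0 0;0 0 3.4 0 0 0;0 0 3.4 0 0 0"}}

```text
time_s: 16.45
ee_pos: [0.6675, 0.0273, 0.0755]
tool_rot: [[-0.966, 0.258, -0.0], [0.258, 0.966, -0.0], [0.0, -0.0, -1.0]]
contact_force: [-1.1, -0.4, 3.6]
finger_gap: -0.0002
```

Request:
{"api": "arm_command", "payload": {"rows": "0 0 0.3 0 0 0;0 0 0.6 0 0 0;0 0 0.9 0 0 0;0 0 1.2 0 0 0;0 0 1.4 0 0 0;0 0 1.6 0 0 0;0 0 1.6 0 0 0;0 0 1.6 0 0 0"}}

```text
time_s: 17.25
ee_pos: [0.6676, 0.0273, 0.0741]
tool_rot: [[-0.966, 0.258, -0.0], [0.258, 0.966, -0.0], [0.0, -0.0, -1.0]]
contact_force: [-1.7, -0.3, 4.2]
finger_gap: -0.0004
```

Request:
{"api": "arm_command", "payload": {"rows": "0 0 -3 0 0 0;0 0 -10 0 0 0;0 0 -25 0 0 0;0 0 -45 0 0 0;0 0 -70 0 0 0;0 0 -95 0 0 0;0 0 -115 0 0 0;0 0 -125 0 0 0"}}

```text
time_s: 18.05
ee_pos: [0.6689, 0.0273, 0.2025]
tool_rot: [[-0.966, 0.258, 0.004], [0.258, 0.966, 0.0], [-0.004, 0.001, -1.0]]
contact_force: [0.3, -0.0, -0.1]
finger_gap: 0.0003
```

```bash
python3 - <<'E'
from fit import *
o=arm.observe();print(o['time_s'],o['ee_pos'],o['contact_force'])
s=snap('scene','s4.png')
w=snap('wrist','w4.png')
P=np.array(w['pose']);rv=cv2.Rodrigues(P[:3,:3].T)[0];t=-P[:3,:3].T@P[:3,3]
r=caps(s,dict(yellow=(250,227),red=(265,203),blue=(286,240),green=(324,249)))
for n in r: print(n,r[n],[atz(s,r[n][0],z).round(4)[:2] for z in (.0715,.0805)])
for p in ([.6675,.0275,.0825],[.6675,.0275,.074]): print(p,cv2.projectPoints(np.array([p],float),rv,t,np.array(w['camera_matrix']),np.array(w['dist']))[0].round(1))
E
```

```text
18.05 [0.66889167 0.02728617 0.20249479] [ 0.26832983 -0.01404939 -0.11137769]
yellow (array([249.28571429, 228.61428571]), [15, 12, 140]) [array([0.6677, 0.0292]), array([0.6738, 0.0348])]
red (array([265.24786325, 203.09401709]), [13, 11, 117]) [array([0.5903, 0.0102]), array([0.5974, 0.016 ])]
blue (array([285.58088235, 239.65441176]), [14, 12, 136]) [array([0.6482, 0.1061]), array([0.6546, 0.1108])]
green (array([324.10204082, 248.44897959]), [15, 12, 147]) [array([0.6223, 0.1802]), array([0.629 , 0.1839])]
[0.6675, 0.0275, 0.0825] [[[276.3 200.8]]]
[0.6675, 0.0275, 0.074] [[[276.4 198.1]]]
```

View pics/w4.png

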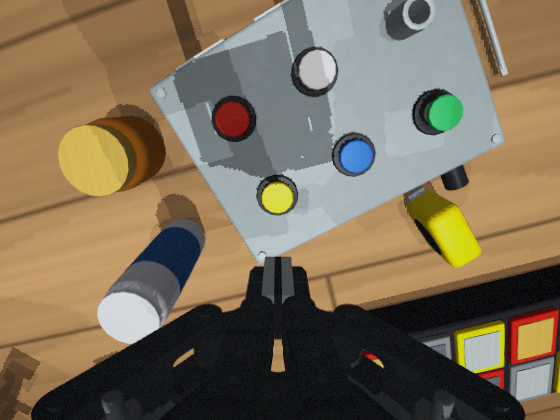

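View pics/s4.png

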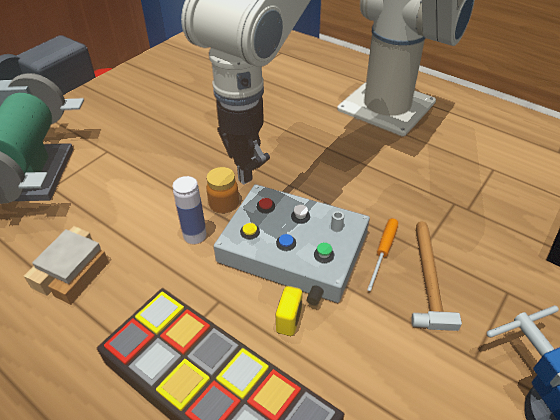

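Red, blue and yellow are all seated in their collars. In the scene view each matches its known position at the in height, green is unchanged at (324,248), and the loose things haven't moved. The tool is clear. I'll hold one call so the arm settles, then hand in.

Request:
{"api": "arm_command", "payload": {"rows": "0 0 -2 0 0 0;0 0 -3 0 0 0;0 0 -3 0 0 0;0 0 -3 0 0 0;0 0 -3 0 0 0;0 0 -3 0 0 0;0 0 -3 0 0 0;0 0 -3 0 0 0"}}

```text
time_s: 18.95
ee_pos: [0.6676, 0.0273, 0.202]
tool_rot: [[-0.966, 0.258, -0.0], [0.258, 0.966, -0.0], [0.0, -0.0, -1.0]]
contact_force: [0.0, 0.1, -1.6]
finger_gap: -0.0004
```

```bash
python3 - <<'E'
from h import *
print(arm.observe()['ee_pos'],arm.finish_job())
E
```

```text
the job is handed in; nothing more can be done
[0.66756436 0.02726647 0.20200206] None
```

I pushed the red, blue and yellow buttons in, in that order, with closed fingertips, and handed the job in at about 19 s of the 42 s allowed. `finish_job` reports no verdict, so the result rests on my own checks.

- **Pressed buttons:** each push ended with the fingertips at z ≈ 0.074 m, which is the fully-in height. The force read at the end of each push was at most about 5 N. In the last scene picture all three caps match their fully-in height.
- **Left alone:** green was measured as unchanged. White and the loose things looked undisturbed in the last pictures, but I did not measure them.
- **Finish:** the tool stopped clear, at about 0.20 m above the bench.

None of the final checks failed. Early position estimates from the two fixed cameras differed by up to about 4 mm, and the wrist camera settled the difference.

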